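Set the corner table up for juicing

ROBOT

A 6-joint arm with a two-finger parallel gripper is mounted at the origin on the work surface. World frame = base frame: x ahead of the robot, y to its left, z up, the work surface at z = 0. Lengths are in m, angles in degrees, forces in N, time in s.
With the tool pointing down it reaches from about 0.25 to 0.85 m from the base axis. Payload 12.5 kg.
Tool frame: the origin (TCP) lies at the very end of the fingers, on their centre line; the grasp point (between the pads) lies 19 mm behind it; y points along the fingers, x is the direction in which the jaws open and shut, and the axes are right-handed (so a half turn about y gives the same grasp; the last joint's range is limited). The gripper opens to 93 mm and grips with 3 to 60 N. Pads are 15 mm wide; open, the fingers measure 128 mm over their backs; the gripper's body (75 mm by 188 mm) begins 65 mm behind the grasp point.
Start: joints at [-73.717, 20.094, 94.641, -0, 65.266, -4.847], TCP at [0.198, -0.513, 0.219] pointing down, gripper open.
Joint ranges: [-157.81, 157.81], [-45, 120.19], [0.68, 151.7], [-89.99, 269.99], [4.06, 180], [-164.3, 164.3]. Speed limits (degrees/s): [127.2, 127.2, 159.86, 180, 180, 180].

INTERFACE

Orientations are given as [roll, pitch, yaw] about the fixed x, y, z axes, in that order (R = Rz(yaw) Ry(pitch) Rx(roll)).
In Python, from workcell import env gives the robot as it stands.
- The arm moves only by the tool apply_moves, never from a script. Its arguments are lists of equal length, an entry for each row: "travel": the shift along the tool's x, y, z in m, a list of three; "delta_rot": the turn, a rotation vector about the tool's x, y, z in degrees, a list of three. In form: {"travel": [[x, y, z], ...], "delta_rot": [[rx, ry, rz], ...]}. A call has 1 to 12 rows; each row shifts and turns the pose as measured when the row begins, along the tool's axes as they then stand; what a row does not reach is not made up. A row lasts 1/8 s, in which the tool goes at most 62.5 mm and 10.7 degrees, less where a joint would pass 70% of its speed; a pose out of reach is approached as far as the arm can. A call is refused whole if a number of a shift passes 0.0625 or a number of a turn 10.7, either way. A call with a gripper value outside its range is refused whole. "hand" is the closure in counts, from 0 (fully open) to 255 (shut), set as the call begins (left out, the last holds). The fingers move at their own pace and stop on an object; "grip_force" is the grip in N (left out, the last holds). Time passes only in rows, so rows that do not move let the fingers close. It gives the time, the measured TCP pose, the force and the opening at its end, in the units of the state.
- env.get_state(): the state, without advancing time (a new reading comes with each control period).
- env.snapshot(name): name is "side" or "top"; returns a dict with "pixels" (384x512x3 uint8, blue, green, red), "K" (3x3 intrinsics, pixels), "eye" and "orientation" of the camera in the world. Camera axes: x right, y up, looking along -z (the intrinsics and any distortion apply to the point x, -y, -z); pixel columns grow to the right and rows downward; lengths in m; the calibration is good to about 2 mm. A picture is of the moment at which its call begins. There is no depth.
- env.sign_off(): hands the job in, once; it reports no verdict.
Trained networks look in the newest picture that a camera, given by its name, has taken for a name from the list of things; names that differ only in an ending like _2 or _b are one class to them, and where a whole thing is asked for, a point or a joint stands for the part that bears it (a point fixed in the world has none). Each returns a list of dicts, best first, with "score" (0 to 1); they miss things now and then, are a little off and sometimes report something else, mostly with a low value. They report only what shows in the picture. A call takes as long as a camera call. They do not tell look-alikes from the thing itself.
- env.look_for(camera, target): "point" ([column, row] in pixels, amid what is visible of it).
- env.cut_out(camera, target): "pixels" (384x512 bool, what is visible of it) and "point" ([column, row] in pixels, amid what is visible of it).
- env.spot_point(camera, target): "point" ([column, row] in pixels: a listed point, or the origin of a listed thing).
The state is a dict: "time": time; "joints": joint angles; "dq": joint speeds; "joint_efforts": joint torques, N m; "tool_pos": TCP position; "tool_rot": TCP orientation; "contact_force": force on the tool from outside, world axes, zero at the start; "torque": the same for the moment, N m; "width": finger opening in m.
Only numpy, scipy, OpenCV 4.12 (cv2) and the standard library are available. Lean on these libraries where they do the work, as an engineer would, in place of code of your own. Each camera call takes 0.05 s, during which the arm holds its last target.

TASK

Set up for juicing by pushing only, without gripping, lifting or carrying anything: push the citrus press's lever up and over until it leans fully back against its stop, and tip the little cutting board, which stands on edge, over so that it lies flat on its four rubber feet about where it stood. Either may come first; leave the pitcher, glass dish, spoon and caddy (with its door) where they are.

Things in the scene. Friction and masses are not known exactly. Their poses are not given: they have to be found in the camera images.
- press: Orange enamel citrus press, fixed. Base 180 (x) x 140 (y) x 18 mm; rear column 50 mm wide at x +44 to +80, hinge cheeks up to z 156 mm; steel cup, 50 mm radius, with reamer at x -30, top z 95 mm. Origin: centre of the base's underside; z up; front (-x) roughly towards the robot (yaw within 0.4 rad). On the left or right of the table, the cutting board on the other side.
- press_lever (a joint): Hinge of the press lever, rad: 0 = level, pointing to the press's front (-x); pi/2 = upright; 2.0 = leaning back against its stop. Starts half raised, 0.8 to 1.1. A stiff hinge: it stays where left and takes about 3 to 6 N at the knob. The finger should follow the knob's arc about the hinge, not a straight line.
- press_knob (a point): Centre of the black ball knob, 20 mm radius, at the end of the steel lever (bar 14 mm thick), 170 mm from the hinge. An orange presser dome 72 mm across sits on the lever's underside 80 mm from the hinge, reaching 38 mm from the bar's axis; with the lever upright the dome faces the front.
- press_hinge (a point): Hinge axis of the lever: at x +50 mm, y 0, z 140 mm of the press; the axis is the press's y. Knob position at joint value q, in the press's frame: x = 50 - 170 cos q, z = 140 + 170 sin q mm.
- board: Wooden cutting board standing loose on its long edge: 22 mm thick (x), 160 long (y), 110 high (z), 0.2-0.4 kg. Its +x face has four black rubber feet, 22 mm across, 8 mm tall; the -x face has a thin groove. It may face any way. Origin: mid-thickness, centre of the lower edge. Pushed near the top of the -x face towards +x it tips at about 12 degrees and falls onto its feet, x then pointing down.
- board_center (a point): Centre of the wooden slab, 55 mm above the edge it stands on; 19 mm above the table once it lies on its feet.
- pitcher: White ceramic pitcher, 150 mm high, 104 mm across, with a handle to its +y; origin at the centre of its foot. Leave alone.
- dish: Empty square glass dish, 120 x 120 x 35 mm; origin at the centre of its underside. Leave alone.
- spoon: Steel spoon, about 190 mm long, lying along its x; leave alone.
- caddy: Small light grey plastic caddy, 100 (x) x 160 (y) x 100 mm, fixed, its door side turned away from the robot; origin at the centre of its underside. Leave alone.
- caddy_tab (a point): Grip tab of the caddy's white sliding door, which stands half open; leave alone.
Things that resemble listed ones, but are neither listed nor needed, are in the scene too. What is shaped like the board but green is not meant.

How it is judged:
By the outcome, as a careful person would: the job done as asked, in the order asked, and still so for the second after the job is handed in, with the robot touching nothing.
It also fails if it takes over 51 s, if anything falls off the work surface, if the arm or the gripper's body presses on something with over 40 N, if the wrist force passes 120 N, or if a joint passes its speed limit or range.

## Working session

There is one attempt and no reset: what is moved stays moved. The work goes in short steps, Python scripts to look and compute and a tool call to move; the robot and the scene stay as the last step left them, time stands still between calls to the robot, and variables do not carry over. Pictures are saved under pics/ and viewed, and the job is handed in when it is done.

Besides the shell and the picture viewer there is one more tool, called after "Request:" by a JSON object that holds its "name" and its "arguments". apply_moves: Moves the arm, as the interface text tells. Its arguments: {"type":"object","properties":{"travel":{"type":"array"},"delta_rot":{"type":"array"},"hand":{"type":"number"},"grip_force":{"type":"number"}},"required":["travel","delta_rot"]}

```bash
ls; mkdir -p pics
cat > h.py <<'E'
import numpy as np, cv2
from workcell import env
from scipy.spatial.transform import Rotation as R
E
python3 - <<'E'
from h import *
s=env.get_state();print(s)
for n in ("side","top"):
    d=env.snapshot(n);cv2.imwrite(f"pics/{n}0.png",d["pixels"]);print(n,{k:v for k,v in d.items() if k!="pixels"})
    np.save(f"{n}.npy",{k:v for k,v in d.items() if k!="pixels"},allow_pickle=True)
    for t in ("press","press_knob","press_hinge","board","board_center","pitcher","dish","spoon","caddy"):
        print(n,t,[(r["point"],round(r["score"],2)) for r in env.spot_point(n,t)])
E
```

```text
pics
{'time': 0.0, 'joints': array([-7.37157402e+01,  2.01246567e+01,  9.46770616e+01, -5.96344888e-04,
        6.52666811e+01, -4.84722969e+00]), 'dq': array([ 0.01417824, -0.09146346,  0.05356925, -0.03101879,  0.0758644 ,
       -0.07068834]), 'joint_efforts': array([ 5.65228640e-05, -4.97320747e+01, -2.85249513e+01,  6.99986424e-02,
        2.57638923e-02, -1.44534351e-04]), 'tool_pos': array([ 0.19820247, -0.51266807,  0.21809765]), 'tool_rot': array([-8.99947597e+01,  6.82005092e-02, -6.88682576e+01]), 'contact_force': array([ 0.18655267,  0.28702602, -0.33628171]), 'torque': array([ 0.02356092,  0.01939409, -0.02840592]), 'width': 0.09322984949581738}
side {'K': array([[435.07907463,   0.        , 261.97890896],
       [  0.        , 435.07907463, 185.77079008],
       [  0.        ,   0.        ,   1.        ]]), 'eye': array([0.48226876, 0.98573234, 1.07171254]), 'orientation': array([ 4.51424877e+01,  1.62654489e-01, -1.76582460e+02])}
side press [([197.5, 201.7], 0.34), ([248.8, 115.3], 0.23)]
side press_knob [([301.1, 102.4], 0.66)]
side press_hinge [([267.3, 136.0], 0.77
[... 573 characters left out ...]
19],
       [  0.        ,   0.        ,   1.        ]]), 'eye': array([0.42256999, 0.01174676, 1.25660921]), 'orientation': array([  6.80392437,  -1.45575805, -90.31806099])}
top press [([316.3, 217.3], 0.59)]
top press_knob [([339.1, 233.6], 0.94)]
top press_hinge [([317.6, 197.3], 0.86), ([177.0, 213.5], 0.35)]
top board [([117.8, 235.0], 0.94), ([193.0, 272.1], 0.89), ([151.8, 134.7], 0.74), ([182.8, 211.4], 0.71)]
top board_center [([147.9, 130.3], 0.76), ([110.9, 232.8], 0.65), ([189.9, 276.9], 0.62), ([178.1, 211.2], 0.61)]
top pitcher [([104.7, 177.8], 0.7)]
top dish [([252.9, 129.6], 0.63)]
top spoon [([250.1, 246.8], 0.77)]
top caddy [([395.5, 178.3], 0.78), ([313.7, 194.4], 0.23)]
```

Run:
```python
import cv2
a=cv2.imread('pics/side0.png');b=cv2.imread('pics/top0.png')
cv2.imwrite('pics/side0b.png',cv2.resize(a,(800,600),interpolation=3));cv2.imwrite('pics/top0b.png',cv2.resize(b,(800,600),interpolation=3))
```

```text
(no output)
```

View pics/side0b.png

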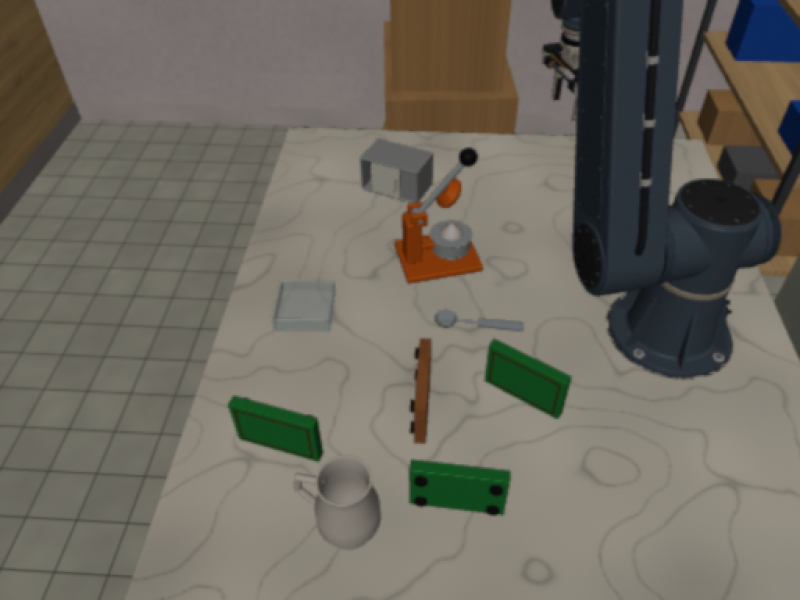

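View pics/top0b.png

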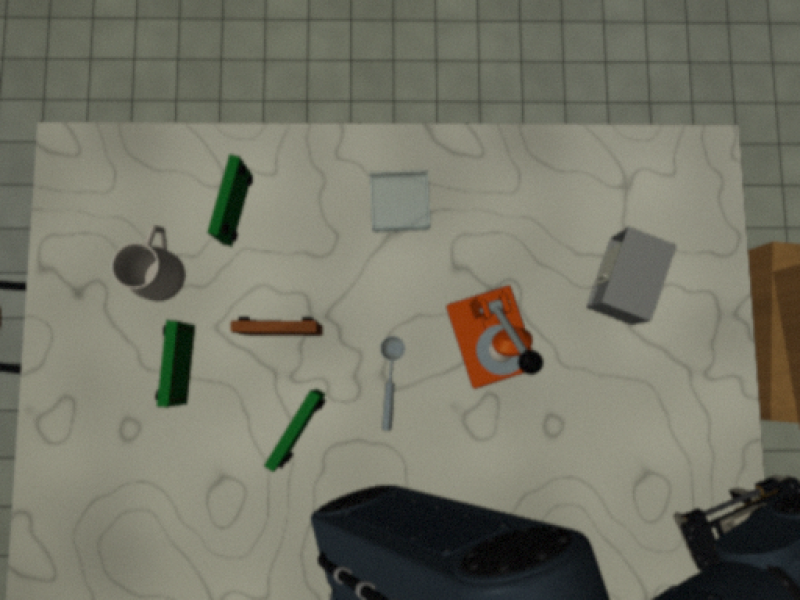

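The brown board is the only non-green one, at side (270,250) and top (177,209). The other three board shapes are green: side (334,245), (176,274), (294,312). Its feet face +x, away from the robot. I'll confirm this in a crop and measure it.

```bash
cat >> h.py <<'E'
def cam(n):
    d=np.load(f"{n}.npy",allow_pickle=True).item(); Rm=R.from_euler('xyz',d['orientation'],degrees=True).as_matrix()
    return d['K'],Rm,d['eye']
def proj(n,P):
    K,Rm,e=cam(n); c=(np.atleast_2d(P)-e)@Rm; c=c*[1,-1,-1]; u=c@K.T; return u[:,:2]/u[:,2:]
def ray(n,p):
    K,Rm,e=cam(n); v=np.linalg.solve(K,[p[0],p[1],1])*[1,-1,-1]; return e,Rm@v
def onz(n,p,z):
    e,v=ray(n,p); return e+v*(z-e[2])/v[2]
def tri(ps,pt):
    A=[];b=[]
    for n,p in(("side",ps),("top",pt)):
        e,v=ray(n,p);v=v/np.linalg.norm(v);M=np.eye(3)-np.outer(v,v);A.append(M);b.append(M@e)
    return np.linalg.lstsq(np.vstack(A),np.hstack(b),rcond=None)[0]
E
python3 - <<'E'
from h import *
kn=tri([301.1,102.4],[339.1,233.6]);hi=tri([267.3,136],[317.6,197.3])
print("knob",kn,"hinge",hi,"dist",np.linalg.norm(kn-hi))
bc=tri([270.2,247],[178.1,211.2]);print("bc",bc)
print("spoon/dish/pitcher/caddy/green",onz('top',[250.1,246.8],0),onz('top',[252.9,129.6],0),onz('top',[104.7,177.8],0),onz('top',[395.5,178.3],0),onz('top',[151.8,134.7],0))
a=cv2.imread('pics/side0.png');b=cv2.imread('pics/top0.png')
c=lambda im,x,y,w,h,s:cv2.resize(im[y:y+h,x:x+w],None,fx=s,fy=s,interpolation=2)
# edges: brown mask
out=np.hstack([c(a,240,200,65,95,4),c(b,135,185,85,47.5.__int__(),4)[:188].repeat(1,0) if 0 else cv2.copyMakeBorder(c(b,135,185,85,47,4),0,192,0,0,0)])
cv2.imwrite('pics/crop_board.png',out)
cv2.imwrite('pics/crop_press.png',np.hstack([c(a,235,80,95,110,4),c(b,275,165,90,110,4)]))
m=env.cut_out
E
```

```text
knob [ 0.42998447 -0.22020638  0.26134253] hinge [ 0.53660422 -0.1893795   0.14161399] dist 0.16325743131059473
bc [0.50520533 0.22183888 0.06238903]
spoon/dish/pitcher/caddy/green [0.39376517 0.00369585 0.        ] [ 0.77498655 -0.00675695  0.        ] [0.61567053 0.46902664 0.        ] [ 0.6124556  -0.47196577  0.        ] [0.75741557 0.32273456 0.        ]
```

View pics/crop_board.png

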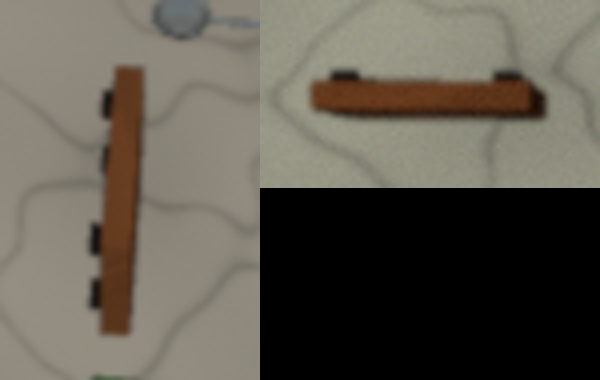

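View pics/crop_press.png

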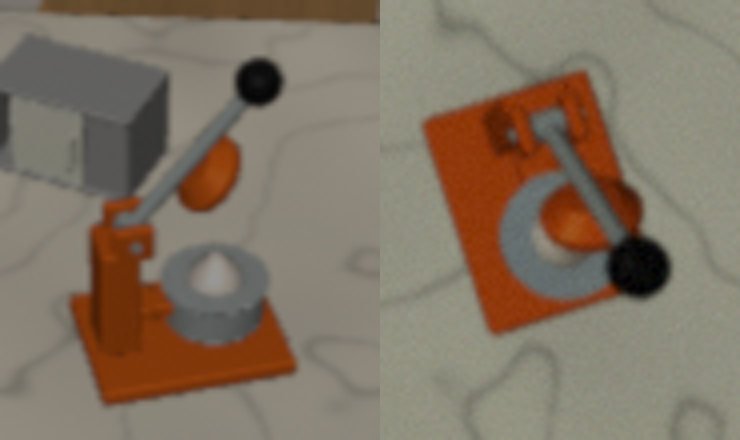

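Run:
```python
from h import *
for nm,p in dict(RL=(286,195.5),RR=(326.5,183),FL=(304,248.5)).items(): print(nm,onz('top',p,.018).round(4))
for nm,p in dict(RLb=(262,180.5),FLb=(308.8,173)).items(): print(nm,onz('side',p,.0).round(4))
for p in [(148,206),(203.3,205.5),(148,212.2),(202.5,212.5)]: print(onz('top',p,.11).round(4))
s=lambda x,y:(240+x/4,200+y/4)
for p in [(117,67),(143,67),(131,333),(101,333)]: print('side', s(*p),onz('side',s(*p),.11).round(4))
from scipy.optimize import least_squares
obs=[('top',(286,195.5),(90,70,18)),('top',(326.5,183),(90,-70,18)),('top',(304,248.5),(-90,70,18)),('side',(262,180.5),(90,70,0)),('side',(308.8,173),(-90,70,0)),('top',(317.6,197.3),(50,0,140)),('side',(267.3,136),(50,0,140))]
def f(v,full=True):
    x,y,a,q=v;r=[]
    kn=(50-170*np.cos(q),0,140+170*np.sin(q))
    for n,p,P in obs+[('top',(339.1,233.6),kn),('side',(301.1,102.4),kn)]:
        P=np.array(P)/1e3;W=[x+np.cos(a)*P[0]-np.sin(a)*P[1],y+np.sin(a)*P[0]+np.cos(a)*P[1],P[2]]
        r+=list(proj(n,W)[0]-p)
    return np.array(r)
o=least_squares(f,[.48,-.2,.25,.9],loss='soft_l1');print(o.x,f(o.x).round(1).reshape(-1,2).tolist())
def g(v):
    x,y,a=v;r=[]
    for n,p,P in [('top',(148,206),(11,80)),('top',(203.3,205.5),(11,-80)),('top',(148,212.2),(-11,80)),('top',(202.5,212.5),(-11,-80)),('side',s(117,67),(11,-80)),('side',s(143,67),(-11,-80))]:
        P=np.array(P)/1e3;r+=list(proj(n,[x+np.cos(a)*P[0]-np.sin(a)*P[1],y+np.sin(a)*P[0]+np.cos(a)*P[1],.11])[0]-p)
    return np.array(r)
o=least_squares(g,[.5,.22,0.]);print(o.x,g(o.x).round(1).tolist())
```

```text
RL [ 0.555  -0.1109  0.018 ]
RR [ 0.5949 -0.2414  0.018 ]
FL [ 0.3879 -0.165   0.018 ]
RLb [ 0.551  -0.1156  0.    ]
FLb [ 0.3853 -0.1638  0.    ]
[0.5156 0.3009 0.11  ]
[0.5165 0.1406 0.11  ]
[0.4976 0.3004 0.11  ]
[0.4961 0.1427 0.11  ]
side (269.25, 216.75) [0.5137 0.1481 0.11  ]
side (275.75, 216.75) [0.4947 0.147  0.11  ]
side (272.75, 283.25) [0.494  0.3724 0.11  ]
side (265.25, 283.25) [0.5132 0.3735 0.11  ]
[ 0.48975048 -0.20338834  0.29712076  0.84598425] [[-0.2, -0.1], [0.8, -0.4], [-0.7, 1.5], [-1.3, 1.0], [0.6, 0.2], [-0.3, -0.4], [-0.2, 0.5], [1.1, 0.7], [-0.3, -1.8]]
[ 0.50599581  0.22254884 -0.00878225] [-0.5, -0.7, -0.6, 0.1, -0.8, 0.6, 0.0, 0.6, -0.8, -1.5, 0.2, -1.1]
```

Request:
{"name": "apply_moves", "arguments": {"travel": [[0,0,0],[-0.023,-0.003,0.027],[-0.023,-0.003,0.027],[-0.023,-0.003,0.027],[-0.023,-0.003,0.027],[-0.023,-0.003,0.027],[-0.023,-0.003,0.027],[-0.023,-0.003,0.027],[-0.023,-0.003,0.027],[0,0,0]], "delta_rot": [[0,4.1,0],[0,0,0],[0,0,0],[0,0,0],[0,0,0],[0,0,0],[0,0,0],[0,0,0],[0,0,0],[0,0,0]], "hand": 255, "grip_force": 10}}

```text
time: 2.25
tool_pos: [0.3558, -0.2672, 0.2437]
tool_rot: [-89.9, -0.1, -73.2]
contact_force: [0.9, -0.2, 0.6]
width: 0.0015
```

```bash
cat >> h.py <<'E'
H=np.array([.5376,-.1887,.14]); A=.297
def rel():
    s=env.get_state();d=np.array(s['tool_pos'])-H
    print(s['time'],'u,v,z rel hinge mm',(1e3*np.array([d[0]*np.cos(A)+d[1]*np.sin(A),-d[0]*np.sin(A)+d[1]*np.cos(A),d[2]])).round(1),s['tool_rot'].round(2),s['contact_force'].round(1),s['width'])
def shots(tag,boxes):
    ims=[]
    for n,(x,y,w,h) in boxes.items():
        im=env.snapshot(n)["pixels"][y:y+h,x:x+w];ims.append(cv2.resize(im,(400,int(400*h/w)),interpolation=2))
    m=max(i.shape[0] for i in ims);cv2.imwrite(f'pics/{tag}.png',np.hstack([cv2.copyMakeBorder(i,0,m-i.shape[0],0,0,0) for i in ims]))
E
python3 - <<'E'
from h import *
rel();shots('p1',{'side':(210,40,150,150),'top':(260,140,150,150)})
for n in('side','top'):print([(r["point"],round(r["score"],2)) for r in env.spot_point(n,'press_knob')])
E
```

```text
2.25 u,v,z rel hinge mm [-196.8  -21.9  103.7] [-89.94  -0.09 -73.18] [ 0.9 -0.2  0.6] 0.00145121647578973
[([299.5, 101.9], 0.63)]
[([340.3, 232.3], 0.94)]
```

View pics/p1.png

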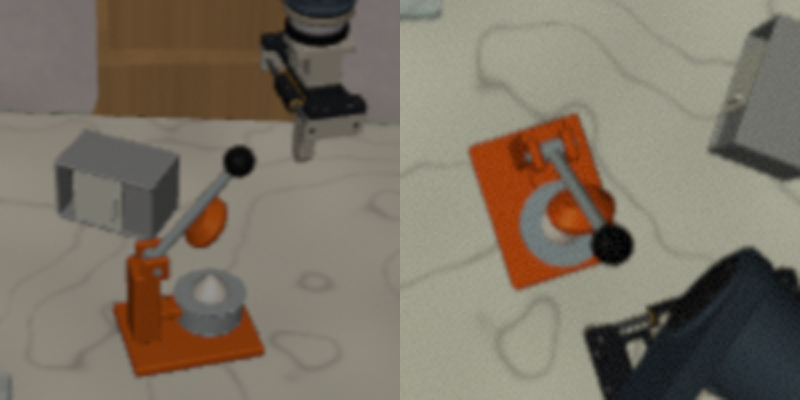

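The fingers are shut, in front of and beside the knob (side (299,102), top (340,232)), with the path clear. I'll centre on the lever plane and approach.

Request:
{"name": "apply_moves", "arguments": {"travel": [[-0.011,-0.002,0.01],[-0.011,-0.002,0.01],[0,0,0.012],[0,0,0.008],[0,0,0.006],[0,0,0]], "delta_rot": [[0,0,0],[0,0,0],[0,0,0],[0,0,0],[0,0,0],[0,0,0]]}}

```text
time: 3.2
tool_pos: [0.3949, -0.2335, 0.2473]
tool_rot: [-90.0, -0.1, -73.5]
contact_force: [-0.7, 0.6, 1.0]
width: 0.0007
```

Run:
```python
from h import *
rel();shots('p2',{'side':(210,40,150,150),'top':(260,140,150,150)})
for q in np.arange(.85,2.06,.1): print(round(q,2),(-170*np.cos(q)).round(1),(170*np.sin(q)).round(1))
```

```text
3.2 u,v,z rel hinge mm [-149.6   -1.1  107.3] [-8.998e+01 -6.000e-02 -7.347e+01] [-0.7  0.6  1. ] 0.0006966225316678995
0.85 -112.2 127.7
0.95 -98.9 138.3
1.05 -84.6 147.5
1.15 -69.4 155.2
1.25 -53.6 161.3
1.35 -37.2 165.9
1.45 -20.5 168.8
1.55 -3.5 170.0
1.65 13.5 169.5
1.75 30.3 167.3
1.85 46.9 163.4
1.95 62.9 157.9
2.05 78.4 150.9
```

View pics/p2.png

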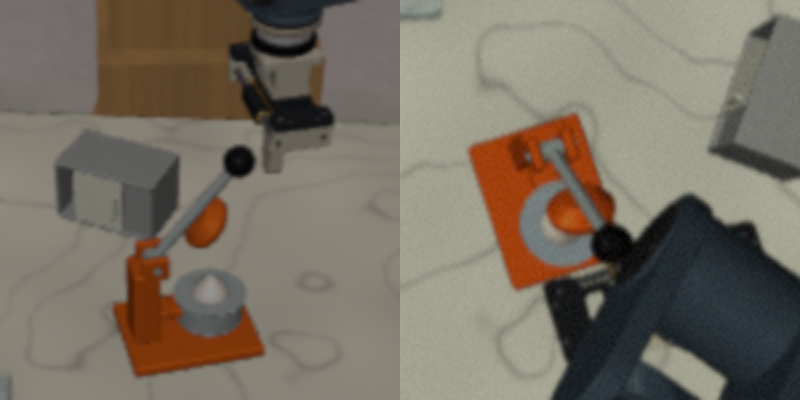

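Request:
{"name": "apply_moves", "arguments": {"travel": [[0,0,0.006],[0,0,0.005],[0,-0.004,0.005],[0,-0.004,0.005],[0,-0.004,0.005]], "delta_rot": [[0,0,0],[0,0,0],[0,0,0],[0,0,0],[0,0,0]]}}

```text
time: 3.92
tool_pos: [0.419, -0.2263, 0.2599]
tool_rot: [-90.2, -0.0, -73.5]
contact_force: [-5.9, -1.8, 1.0]
width: 0.0006
```

Run:
```python
from h import *
rel();shots('p3',{'side':(210,40,150,150),'top':(260,140,150,150)})
```

```text
3.925 u,v,z rel hinge mm [-124.4   -1.2  119.9] [-90.23  -0.   -73.53] [-5.9 -1.8  1. ] 0.0005901876455409707
```

View pics/p3.png

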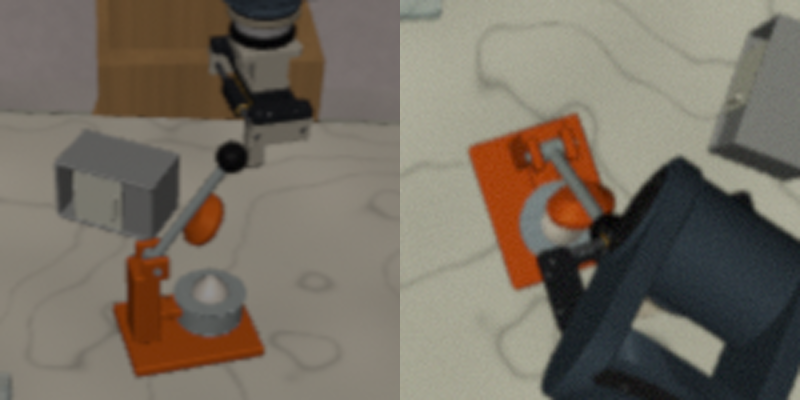

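The finger is in contact at about 6 N and the lever is following. I'll continue round the arc.

Request:
{"name": "apply_moves", "arguments": {"travel": [[0,-0.006,0.0095],[0,-0.0055,0.0095],[0,-0.0035,0.008],[0,-0.003,0.008],[0,-0.003,0.008],[0,-0.0025,0.008],[0,-0.002,0.008],[0,-0.002,0.008],[0,-0.001,0.01],[0,-0.001,0.01],[0,-0.0005,0.009]], "delta_rot": [[0,0,0],[0,0,0],[0,0,0],[0,0,0],[0,0,0],[0,0,0],[0,0,0],[0,0,0],[0,0,0],[0,0,0],[0,0,0]]}}

```text
time: 5.4
tool_pos: [0.5126, -0.1994, 0.2935]
tool_rot: [-90.5, -0.2, -73.6]
contact_force: [-3.3, -0.6, 1.4]
width: 0.0004
```

Run:
```python
from h import *
rel();shots('p4',{'side':(210,40,150,150),'top':(260,140,150,150)})
```

```text
5.4 u,v,z rel hinge mm [-27.   -3.  153.5] [-90.53  -0.18 -73.56] [-3.3 -0.6  1.4] 0.0004261625839833264
```

View pics/p4.png

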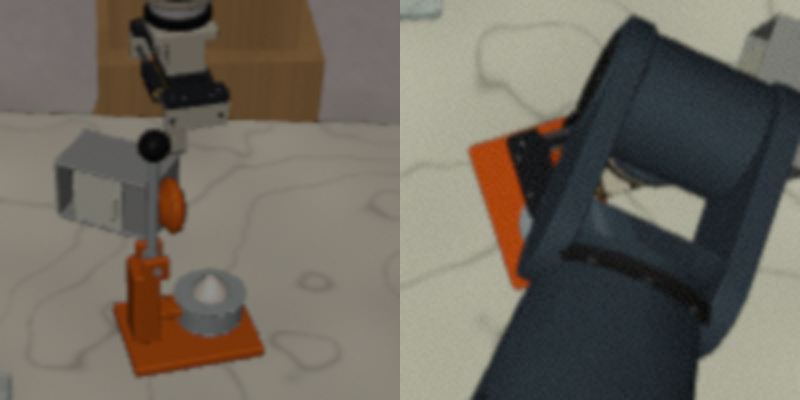

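Request:
{"name": "apply_moves", "arguments": {"travel": [[0,0.002,0.01],[0,0.002,0.01],[0,0.002,0.01],[0,0.003,0.01],[0,0.003,0.01],[0,0.003,0.008],[0,0.002,0.006]], "delta_rot": [[0,0,0],[0,0,0],[0,0,0],[0,0,0],[0,0,0],[0,0,0],[0,0,0]]}}

```text
time: 6.38
tool_pos: [0.5783, -0.1799, 0.274]
tool_rot: [-90.5, -0.1, -73.5]
contact_force: [-1.7, 0.3, 0.9]
width: 0.0004
```

Run:
```python
from h import *
rel();shots('p5',{'side':(190,40,150,150)})
```

```text
6.375 u,v,z rel hinge mm [ 41.5  -3.4 134. ] [-90.51  -0.14 -73.54] [-1.7  0.3  0.9] 0.0004015418802487099
```

View pics/p5.png

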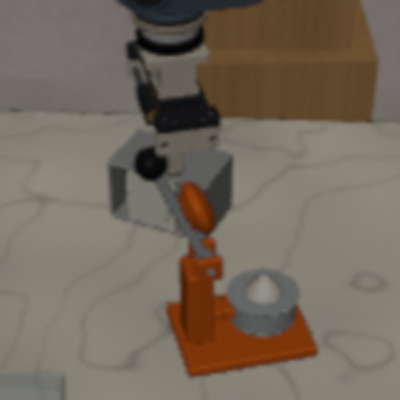

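Request:
{"name": "apply_moves", "arguments": {"travel": [[0,0.001,0.004],[0,0,0.003]], "delta_rot": [[0,0,0],[0,0,0]]}}

```text
time: 6.68
tool_pos: [0.5819, -0.1787, 0.2727]
tool_rot: [-91.1, -0.1, -73.5]
contact_force: [-30.9, -7.0, 12.4]
width: 0.0004
```

Request:
{"name": "apply_moves", "arguments": {"travel": [[0,0,0.003]], "delta_rot": [[0,0,0]]}}

```text
time: 6.8
tool_pos: [0.5816, -0.1787, 0.2728]
tool_rot: [-91.5, 0.0, -73.6]
contact_force: [-24.1, -4.6, 9.0]
width: 0.0001
```

Request:
{"name": "apply_moves", "arguments": {"travel": [[0,0,-0.006],[0,-0.004,-0.02],[0,-0.02,-0.03],[0,-0.02,-0.03],[0,0,-0.03]], "delta_rot": [[0,0,0],[0,0,0],[0,0,0],[0,0,0],[0,0,0]]}}

```text
time: 7.42
tool_pos: [0.4698, -0.2116, 0.3208]
tool_rot: [-91.4, -0.0, -73.5]
contact_force: [0.2, -0.8, 1.0]
width: 0.0006
```

Run:
```python
from h import *
rel();shots('p6',{'side':(190,40,150,150)})
print([(r["point"],round(r["score"],2)) for r in env.spot_point('side','press_knob')])
for q in(1.8,1.9,1.95,2.0):
    u=-.17*np.cos(q);print(q,proj('side',[H[0]+u*np.cos(A),H[1]+u*np.sin(A),H[2]+.17*np.sin(q)]).round(1))
print(env.get_state()['joints'].round(0))
```

```text
7.425 u,v,z rel hinge mm [-71.6  -2.1 180.8] [-91.41  -0.   -73.52] [ 0.2 -0.8  1. ] 0.0005844823583631077
[([242.8, 104.7], 0.75)]
1.8 [[255.4  96.8]]
1.9 [[250.4  98.7]]
1.95 [[247.9  99.9]]
2.0 [[245.5 101.1]]
[-29.  12.  91.  -1.  78.  45.]
```

View pics/p6.png

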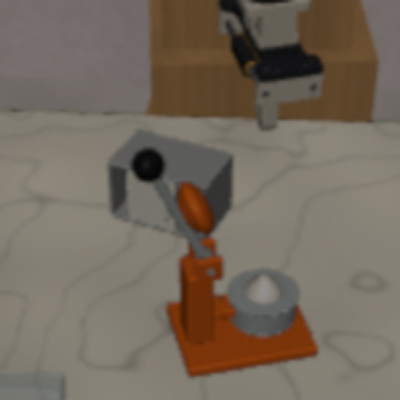

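The lever is resting on its stop: the knob is at side (243,105) against a prediction of (245,101) for 2.0 rad, and the force rose to about 30 N when it hit. Next is the board, passing high over the spoon.

Request:
{"name": "apply_moves", "arguments": {"travel": [[0,0,0],[0,0,0],[-0.043,0,-0.003],[-0.043,0,-0.003],[-0.043,0.008,-0.003],[-0.043,0.008,-0.003],[-0.043,0.008,-0.003],[-0.043,0.008,-0.003],[-0.043,0.008,-0.003],[-0.043,0.008,-0.003],[-0.04,0.008,-0.002],[0,0,0]], "delta_rot": [[1.4,8.5,0],[0,8.5,0],[0,0,0],[0,0,0],[0,0,0],[0,0,0],[0,0,0],[0,0,0],[0,0,0],[0,0,0],[0,0,0],[0,0,0]]}}

```text
time: 9.02
tool_pos: [0.4567, 0.189, 0.2614]
tool_rot: [-89.6, 0.2, -91.3]
contact_force: [-0.9, 0.4, 0.9]
width: 0.0006
```

Request:
{"name": "apply_moves", "arguments": {"travel": [[-0.017,0.02,-0.009],[-0.017,0.02,-0.008],[0,0.03,0],[0,0.03,0],[0,0.03,0],[0,0.025,0],[0,0.012,0],[0,0,0]], "delta_rot": [[0,-0.8,0],[0,0,0],[0,0,0],[0,0,0],[0,0,0],[0,0,0],[0,0,0],[0,0,0]]}}

```text
time: 10.02
tool_pos: [0.4458, 0.224, 0.0909]
tool_rot: [-89.2, 0.3, -90.6]
contact_force: [0.1, 0.6, 0.7]
width: 0.0003
```

Run:
```python
from h import *
rel();shots('b1',{'side':(190,160,170,170),'top':(100,120,170,170)})
```

```text
10.025 u,v,z rel hinge mm [ 33.  421.4 -49.1] [-89.21   0.33 -90.61] [0.1 0.6 0.7] 0.0003309972155380811
```

View pics/b1.png

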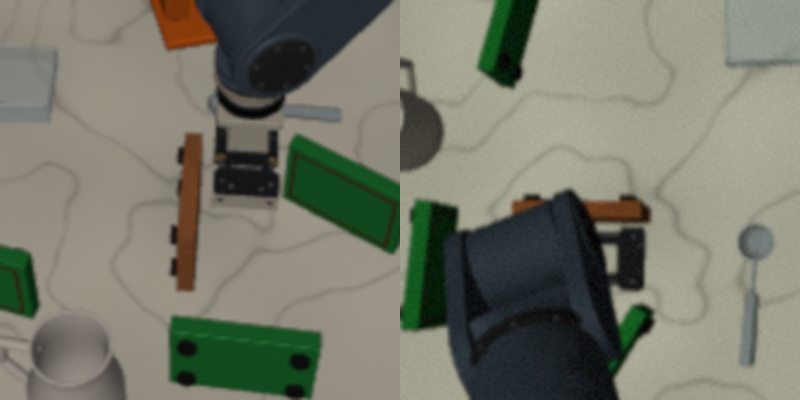

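Request:
{"name": "apply_moves", "arguments": {"travel": [[0,0,0.015],[0,0,0.012],[0,0,0.006],[0,0,0.005],[0,0,0.005],[0,0,0.005]], "delta_rot": [[0,0,0],[0,0,0],[0,0,0],[0,0,0],[0,0,0],[0,0,0]]}}

```text
time: 10.88
tool_pos: [0.4989, 0.2241, 0.0948]
tool_rot: [-88.9, 0.4, -90.6]
contact_force: [0.0, -0.4, 0.2]
width: 0.0002
```

Run:
```python
from h import *
rel();shots('b2',{'side':(190,160,170,170),'top':(100,120,170,170)})
```

```text
10.875 u,v,z rel hinge mm [ 83.8 406.  -45.2] [-88.92   0.44 -90.6 ] [ 0.  -0.4  0.2] 0.00020732621516271498
```

View pics/b2.png

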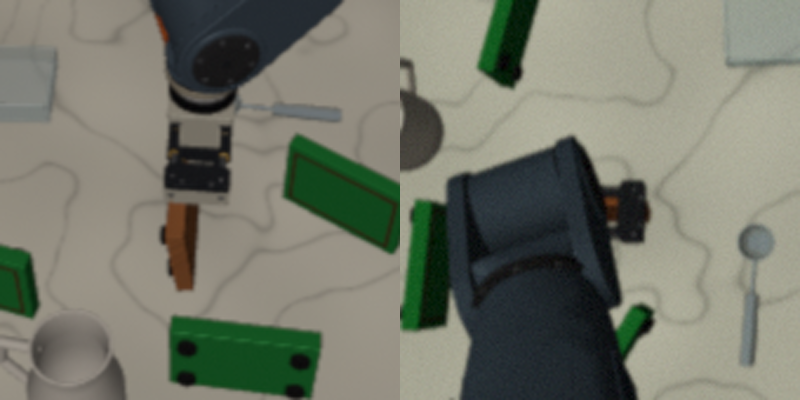

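The board has started to tip: its top edge has moved to +x and the face is visible. I'll keep pushing.

Request:
{"name": "apply_moves", "arguments": {"travel": [[0,0.001,0.005],[0,0.001,0.005],[0,0.001,0.005],[0,0.001,0.005]], "delta_rot": [[0,0,0],[0,0,0],[0,0,0],[0,0,0]]}}

```text
time: 11.48
tool_pos: [0.5201, 0.2239, 0.091]
tool_rot: [-88.9, 0.4, -90.6]
contact_force: [-0.3, 0.6, -0.2]
width: 0.0007
```

Run:
```python
from h import *
rel();shots('b3',{'side':(190,160,170,170),'top':(100,120,170,170)})
```

```text
11.475 u,v,z rel hinge mm [104.  399.7 -49. ] [-88.91   0.44 -90.59] [-0.3  0.6 -0.2] 0.0007017376566496084
```

View pics/b3.png

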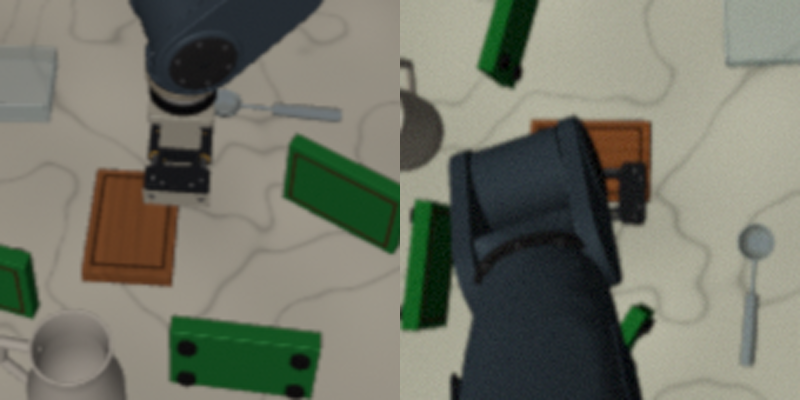

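The board has fallen flat, with the grooved face up. I'll retreat upward and check everything.

Request:
{"name": "apply_moves", "arguments": {"travel": [[0,-0.02,-0.005],[0,-0.03,-0.01],[0,-0.04,-0.02],[0.02,-0.03,-0.03],[0.04,0,-0.03],[0.04,0,-0.03],[0.04,0,-0.03],[0.04,0,0],[0.04,0,0],[0,0,0],[0,0,0]], "delta_rot": [[0,0,0],[0,0,0],[0,0,0],[0,0,0],[0,0,0],[0,0,0],[0,0,0],[0,0,0],[0,0,0],[0,0,0],[0,0,0]]}}

```text
time: 12.95
tool_pos: [0.3528, 0.0002, 0.221]
tool_rot: [-88.1, 0.5, -90.5]
contact_force: [0.1, -0.4, 0.6]
width: 0.0006
```

Run:
```python
from h import *
rel();shots('f',{'side':(0,0,512,384),'top':(0,0,512,384)})
im={n:env.spot_point(n,'board_center') for n in('side','top')}
for n in im: print(n,[(r["point"],round(r["score"],2)) for r in im[n]])
for n in('side','top'):
  for t in('press_knob','pitcher','dish','spoon','caddy'): print(n,t,[(r["point"],round(r["score"],2)) for r in env.spot_point(n,t)[:1]])
```

```text
12.95 u,v,z rel hinge mm [-121.5  234.7   81. ] [-88.05   0.5  -90.48] [ 0.1 -0.4  0.6] 0.0005865132754002952
side [([247.3, 250.5], 0.97), ([336.1, 240.9], 0.78), ([294.4, 309.3], 0.75), ([195.1, 199.2], 0.73), ([174.6, 270.6], 0.7)]
top [([113.2, 236.5], 0.95), ([188.0, 273.3], 0.84), ([183.9, 189.8], 0.81), ([146.2, 129.7], 0.61)]
side press_knob [([245.4, 106.6], 0.74)]
side pitcher [([225.2, 336.5], 0.58)]
side dish [([197.2, 199.5], 0.59)]
side spoon [([306.4, 208.2], 0.69)]
side caddy [([256.1, 120.4], 0.84)]
top press_knob [([318.1, 164.7], 0.74)]
top pitcher []
top dish [([254.1, 131.1], 0.83)]
top spoon [([249.2, 246.7], 0.86)]
top caddy [([384.4, 176.2], 0.41)]
```

View pics/f.png

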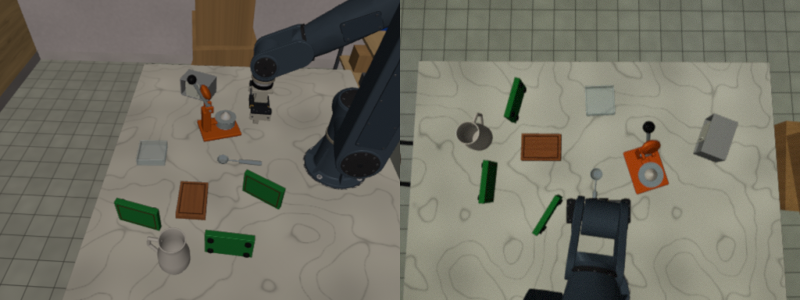

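Run:
```python
from h import *
print('board',tri([247.3,250.5],[183.9,189.8]).round(4))
k=tri([244.2,105.5],[318.1,164.7]);d=k-H;u=d[0]*np.cos(A)+d[1]*np.sin(A);print('knob',k.round(4),'q',np.arctan2(d[2],-u))
print(env.sign_off())
```

```text
board [0.5741 0.2113 0.0264]
knob [ 0.608  -0.1682  0.2774] q 2.0607971808442196
the job is handed in; nothing more can be done
None
```

I pushed the press lever back onto its stop and tipped the brown board flat onto its feet, using closed fingers only. I handed the job in at about 13 s of the 51 s allowed; `sign_off` gives no verdict.

- **Lever:** a finger followed the knob's arc at about 3–6 N, and the force rose to about 30 N when the lever reached its stop. It stayed there after I withdrew. The last camera fix gave about 2.06 rad against the stop's 2.0, which I put down to measurement error.
- **Board:** pushed near the top of its grooved face, it fell with the groove up. The board-centre fix is about (0.574, 0.211, 0.026). The expected height is 0.019 m, and the 7 mm difference is within the error of these fixes. In the pictures it lies flat just ahead of where it stood, clear of the green boards.
- **Other things:** the dish and spoon were found within about 4 pixels of where they started. The pitcher was found again in the side view only; the network missed it in the top view, but it looks unmoved there. The caddy and its door look unmoved in the pictures. The network's caddy readings jumped between views with low scores, so I did not rely on them.
- **Robot:** the arm ended up raised and touching nothing, with about 0.7 N of sensor noise.

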